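# Stamp the sender's frame on a parcel and hold the self-inking stamp down

### The job

Pick up the self-inking stamp (red handle) and stand it inside the black printed frame on the carton's label, square to the frame and with the stamp's white index strip on the robot's side, then press its handle all the way down for a clean print and keep it down with a firm, steady push. Finish while still holding the handle fully down, having held it for at least two seconds; do not push so hard that the carton would be crushed. Do not press the stamp anywhere else, and leave the carton and the other desk things where they are.

Things in the scene. Friction and masses are not known exactly. Their poses are not given: they have to be found in the camera images.
- stamp: Self-inking stamp, 70 to 120 g, standing on the desk. Origin: centre of its black foot's underside; z up, front (white strip side) is -x. Foot 42 (x) x 64 (y) x 9 mm. Two narrow cheeks rise from it into the red handle, a plain block 36 (x) x 60 (y) x 47 mm, at rest from z = 48 to 95 mm; grip this: it carries the whole stamp when lifted.
- handle (a joint): Travel of the red handle down into the stamp, m: 0 = up at rest (a spring holds it there), 0.022 = fully down on its stop. Spring: about 4 N to start, 9 N at half travel, 14 N at full travel; springs back when let go.
- handle_top (a point): Centre of the handle's flat top, 95 mm above the foot's underside at rest, 73 mm when fully down; axes as stamp.
- stamp_front (a point): Point at the middle of the lower front edge of the stamp's foot, 21 mm from stamp along its -x (the side of the white index strip).
- carton: Closed brown shipping carton, 140 (x) x 200 (y) x 60 mm high, 0.5 to 0.85 kg, lying loose on the desk, stiff top. Origin: centre of its underside, z up; its -x side looks towards the robot (within 0.4 rad). A white label 104 x 166 mm covers the middle of the top.
- frame (a point): Centre of the black printed frame on the label, on the carton's top face (60 mm above the desk), 36 mm from the carton's centre along its +y. Axes as carton. The frame is 58 (x) x 80 (y) mm; the stamp belongs in it with its axes parallel to these, its front towards -x.
- mouse: Black wireless mouse, 104 x 60 x 34 mm, loose, to be left alone. Origin: centre of its underside.
- mug: Blue ceramic mug, 82 mm across, 92 mm high, handle at its +y, loose, to be left alone. Origin: centre of its underside.
- pen_cup: Steel pen cup, 76 mm across, 98 mm high, with pens standing up to 150 mm, loose, to be left alone. Origin: centre of its underside.
- glass_cube: Clear glass cube, 55 mm, loose, to be left alone. Origin: centre of its underside.
Things that resemble listed ones, but are neither listed nor needed, are in the scene too. What is shaped like the stamp but yellow is not meant. There is more than one size of the carton; the one meant has the size given above.

How it is judged:
By the outcome, as a careful person would: the job done as asked, in the order asked, and still so for the second after the job is handed in, while the arm keeps its last pose, push and grip.
It also fails if it takes over 42 s, if anything falls off the work surface, if the arm or the gripper's body presses on something with over 40 N, if the wrist force passes 120 N, or if a joint passes its speed limit or range.

### The arm

A 7-joint arm with a two-finger parallel gripper is mounted at the origin on the work surface. World frame = base frame: x ahead of the robot, y to its left, z up, the work surface at z = 0. Lengths are in m, angles in rad, forces in N, time in s.
With the tool pointing down it reaches from about 0.425 to 0.925 m from the base axis. Payload 6.8 kg.
Tool frame: the origin (TCP) lies between the finger pads; the fingertips stand 22 mm ahead of it and the grasp point (between the pads) lies 3 mm ahead of it; z points along the fingers, y is the line along which they close (so a half turn about z gives the same grasp; the last joint's range is limited). The gripper opens to 85 mm and grips with 20 to 120 N. Pads are 22 mm wide; open, the fingers measure 114 mm over their backs; the gripper's body (76 mm by 85 mm) begins 54 mm behind the grasp point. The pads swing forward as they close: fully open they stand 13 mm farther back than shut.
Start: joints at [1.034, 0.477, 0.022, 1.555, -0.011, 1.109, -0.083], TCP at [0.281, -0.614, 0.253] pointing down, gripper open.
Joint ranges: [-2.96, 2.96], [-0.34, 2.1], [-1.41, 1.46], [0.24, 2.44], [-1.37, 4.51], [0.17, 1.92], [-2.96, 2.96]. Speed limits (rad/s): [2.39, 2.39, 3.14, 3.14, 3.14, 3.14, 3.14].

### API

Orientations are given as a unit quaternion [w, x, y, z].
In Python, from station import bot gives the robot as it stands.
- The arm moves only by the tool servo_tool, never from a script. Its argument "motion" is a list that holds one entry, the list of rows, each a list of 5 numbers: the opening, from 0 (shut) to 1 (fully open), then the shift along the world's x, y, z each as a share of 0.04 m, from -1 to 1, then the turn about the world's z as a share of 0.12 rad, from -1 to 1. A call has 1 to 20 rows; each row shifts and turns the commanded pose from where the row before left it; what a row does not reach is not made up. A row lasts 1/10 s, in which the tool goes at most 50 mm and 8.59 degrees, less where a joint would pass 70% of its speed; a pose out of reach is approached as far as the arm can. A call with a number of a shift or a turn outside -1 to 1 is refused whole. A call with a gripper value outside its range is refused whole. The fingers move at their own pace and stop on an object; "newtons" is the grip in N (left out, the last holds). Time passes only in rows, so rows that do not move let the fingers close. It gives the time, the measured TCP pose, the force, the opening and the grip force at its end, in the units of the state.
- bot.get_obs(): the state, without advancing time (a new reading comes with each control period).
- bot.read_camera(name): name is "scene" or "top" or "wrist"; returns (picture, depth): 400x640x3 uint8, red, green, blue; 400x640 float32, m along the optical axis (not along the pixel's ray), 0 where there is no reading.
- bot.get_calibration(name): a dict with "fovy" (degrees; the focal length in pixels is half the picture's height over the tangent of half this angle, whatever the lens; pixels are square), "cx", "cy" (the principal point, pixels), "k1" (the pictures are not rectified: a ray, as slopes to the right and down, at radius r is drawn at 1 + k1 r^2 times it, then the intrinsics apply), "view" (4x4, takes a point from world to camera coordinates). Camera axes: x right, y down, z forward; pixel columns grow to the right and rows downward; lengths in m; the calibration is good to about 2 mm. A picture is of the moment at which its call begins: read the wrist's pose just before it. get_calibration takes no time and is no camera call; for the wrist camera it gives the pose at the moment of the call.
- bot.hand_in(): hands the job in; it is judged then, once.
The state is a dict: "t": time; "q": joint angles; "joint_vel": joint speeds; "joint_torque": joint torques, N m; "eef_pos": TCP position; "tool_rot": TCP orientation; "contact_force": force on the tool from outside, world axes, zero at the start; "torque": the same for the moment, N m; "gripper_width": opening from 0.0 (shut) to 1.0 (fully open); "grasp_force": force on a finger pad.
Only numpy, scipy, OpenCV 4.12 (cv2) and the standard library are available. Lean on these libraries where they do the work, as an engineer would, in place of code of your own. Each camera call takes 0.05 s, during which the arm holds its last target. There are 200 camera calls.

## Working session

There is one attempt and no reset: what is moved stays moved. The work goes in short steps, Python scripts to look and compute and a tool call to move; the robot and the scene stay as the last step left them, time stands still between calls to the robot, and variables do not carry over. Pictures are saved under pics/ and viewed, at most 10 in all, crops included, and the job is handed in when it is done.

Besides the shell and the picture viewer there is one more tool, called after "Emit:" by a JSON object that holds its "api" and its "payload", one argument or row to a line. servo_tool: Moves the arm, as the interface text tells. Shift numbers are shares of 0.04 m and turn numbers shares of 0.12 rad, none past 1 either way. Its arguments: {"type":"object","properties":{"motion":{"type":"array"},"newtons":{"type":"number"}},"required":["motion"]}

```bash
mkdir -p pics
cat > h.py <<'E'
import numpy as np, cv2, json
from station import bot
def snap(n, f):
    c=bot.get_calibration(n); im,d=bot.read_camera(n)
    np.savez('pics/'+f+'.npz',im=im,d=d,view=np.array(c['view']),cal=[c['fovy'],c['cx'],c['cy'],c['k1']])
    cv2.imwrite('pics/'+f+'.png',im[:,:,::-1]); return im,d
def load(f):
    return np.load('pics/'+f+'.npz')
def slopes(z,uv):
    fy,cx,cy,k1=z['cal']; f=200/np.tan(np.radians(fy)/2)
    K=np.array([[f,0,cx],[0,f,cy],[0,0,1]])
    # r_d = r(1+k1 r^2): OpenCV radial model
    return cv2.undistortPoints(np.asarray(uv,float).reshape(-1,1,2),K,np.array([k1,0,0,0.]),).reshape(-1,2)
def onplane(z,uv,h):
    s=slopes(z,uv); V=z['view']; R=V[:3,:3]; c=-R.T@V[:3,3]
    d=np.c_[s,np.ones(len(s))]@R
    return c+d*((h-c[2])/d[:,2])[:,None]
def bydepth(z,uv):
    s=slopes(z,uv); V=z['view']; R=V[:3,:3]; c=-R.T@V[:3,3]
    uvi=np.asarray(uv).round().astype(int).reshape(-1,2); dd=z['d'][uvi[:,1],uvi[:,0]]
    return c+(np.c_[s,np.ones(len(s))]*dd[:,None])@R
E
python3 - <<'E'
from h import *
o=bot.get_obs(); print({k:np.round(v,3).tolist() for k,v in o.items()})
a,_=snap('scene','s0'); b,_=snap('top','t0')
for n in('scene','top','wrist'): c=bot.get_calibration(n); print(n,c['fovy'],c['cx'],c['cy'],c['k1'],np.round(c['view'],3).tolist())
E
```

```text
{'t': 0.0, 'q': [1.034, 0.478, 0.022, 1.556, -0.012, 1.109, -0.083], 'joint_vel': [0.002, 0.0, -0.0, -0.0, 0.0, 0.001, -0.002], 'joint_torque': [0.0, -59.646, 1.608, -28.12, 0.012, 0.009, -0.0], 'eef_pos': [0.28, -0.613, 0.252], 'tool_rot': [-0.001, 0.977, 0.213, -0.0], 'contact_force': [0.492, -0.655, 0.104], 'torque': [-0.0, 0.02, -0.022], 'grasp_force': 0.0, 'gripper_width': 0.998}
scene 52.572357252110145 320.82292861200807 197.42405987577345 0.006593608150708459 [[-0.807, 0.59, 0.008, 0.476], [0.489, 0.676, -0.551, -0.24], [-0.331, -0.441, -0.835, 1.165], [0.0, 0.0, 0.0, 1.0]]
top 48.68526167758277 321.2184426021541 196.4010712978796 -0.0036306354281879375 [[-0.03, -0.999, -0.012, 0.029], [-0.981, 0.032, -0.192, 0.567], [0.193, 0.006, -0.981, 0.978], [0.0, 0.0, 0.0, 1.0]]
wrist 65.48684733467493 317.17658533665946 200.9538820671024 -0.007380121183838095 [[0.417, -0.909, -0.002, -0.673], [-0.875, -0.402, 0.272, -0.036], [-0.248, -0.111, -0.962, 0.38], [0.0, 0.0, 0.0, 1.0]]
```

View pics/t0.png

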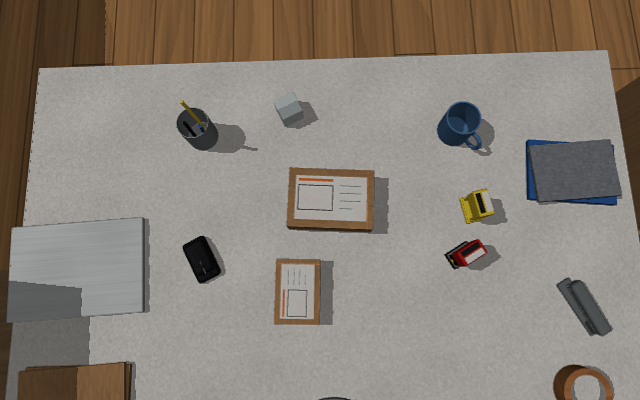

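View pics/s0.png

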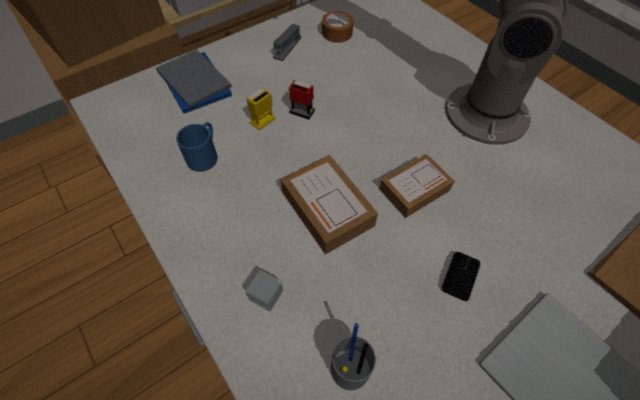

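Run:
```python
from h import *
a=load('t0');b=load('s0')
A=cv2.resize(a['im'][215:290,425:520],None,fx=4,fy=4,interpolation=2); B=cv2.resize(b['im'][65:130,260:350],None,fx=4,fy=4,interpolation=2)
C=cv2.resize(a['im'][160:240,280:385],None,fx=3,fy=3,interpolation=2)
M=np.zeros((560,760,3),np.uint8)
for im,x,y in((A,0,0),(B,390,0),(C,0,310)): M[y:y+im.shape[0],x:x+im.shape[1]]=im
cv2.imwrite('pics/m1.png',M[:,:,::-1])
for n,z in(('top',a),('scene',b)):
    v,u=np.mgrid[0:400,0:640]; uv=np.c_[u.ravel(),v.ravel()]
    P=bydepth(z,uv); im=z['im'].reshape(-1,3).astype(int); 
    red=(im[:,0]>110)&(im[:,1]<60)&(im[:,2]<60)
    p=P[red]; print(n,'red',red.sum(),uv[red].min(0),uv[red].max(0),p.min(0),p.max(0))
    t=(P[:,2]>.085)&(np.hypot(*(P[:,:2]-np.median(p[:,:2],0)).T)<.07); q=P[t]; print('top face',t.sum(),q.mean(0),cv2.minAreaRect(q[:,:2].astype(np.float32)))
    # cartons
    hi=((P[:,2]>.05)&(P[:,2]<.07)).reshape(400,640).astype(np.uint8)
    k,l,s,c=cv2.connectedComponentsWithStats(hi)
    for i in range(1,k):
        if s[i,4]>300 and s[i,2]<150:
            m=(l==i).ravel(); r=cv2.minAreaRect(onplane(z,uv[m],.06)[:,:2].astype(np.float32)); print('plate',s[i],np.median(P[m,2]),r)
```

```text
top red 97 [458 240] [486 265] [ 0.39811361 -0.34430549  0.08976442] [ 0.45164423 -0.28371282  0.10177692]
top face 468 [ 0.42518222 -0.31281559  0.09526603] ((0.42529597878456116, -0.31407105922698975), (0.03613649308681488, 0.0599595308303833), 30.017927169799805)
plate [274  92  29  28 479] 0.05525976534139021 ((0.7931178212165833, 0.08524225652217865), (0.055169425904750824, 0.05458961799740791), 26.288646697998047)
plate [ 287  168   88   62 5103] 0.06069555793764958 ((0.5623109936714172, -0.009989842772483826), (0.19982028007507324, 0.14133158326148987), 85.98146057128906)
plate [569 280  40  54 635] 0.054989741228894884 ((0.3006064295768738, -0.5720245242118835), (0.12210700660943985, 0.03209807723760605), 28.006757736206055)
scene red 3 [309  86] [311  88] [ 0.4064373  -0.29694296  0.09498285] [ 0.4128589  -0.29647555  0.09870698]
top face 270 [ 0.43113539 -0.31003456  0.09506846] ((0.4297279715538025, -0.3139994740486145), (0.03736766800284386, 0.061634719371795654), 31.376684188842773)
plate [ 18   0 111  33 576] 0.05960058570905774 ((0.8332367539405823, -1.064143419265747), (0.1746470034122467, 0.36113521456718445), 55.0191650390625)
plate [468  87  53  33 350] 0.06181306242363793 ((0.03357790783047676, 0.013214260339736938), (0.08676598221063614, 0.1412094384431839), 21.534217834472656)
plate [ 280  155   98   90 4605] 0.061513689293485996 ((0.5668520927429199, -0.008833162486553192), (0.20464351773262024, 0.14367802441120148), 86.0992202758789)
plate [245 270  37  35 728] 0.056136117939395325 ((0.7993168234825134, 0.0896284431219101), (0.055374518036842346, 0.05529891699552536), 25.64963722229004)
```

View pics/m1.png

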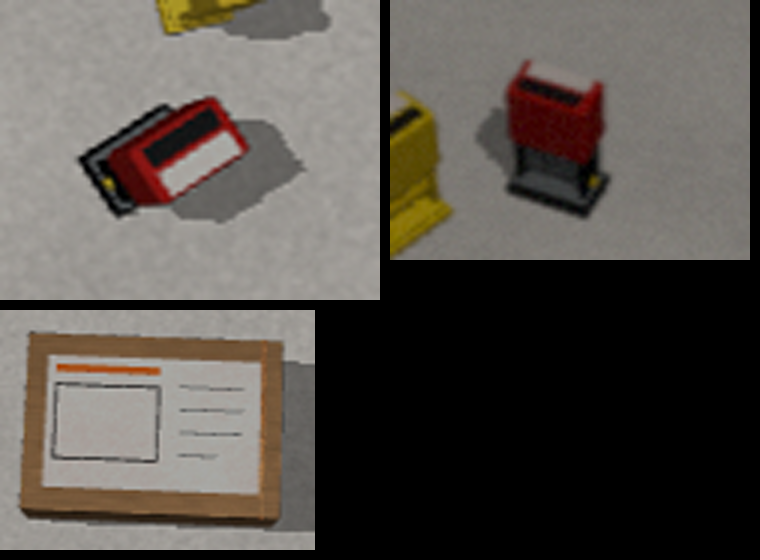

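The pictures show the red stamp at top (467,253) and scene (302,97). Its yellow look-alike is at top (477,205). The 200x140 carton is at top (331,199), with the frame on its left part around (315,197), and a smaller carton is at (298,291). I choose the red stamp, measured at 36x60 with its top at 0.095, and the big carton, measured at 0.200x0.141. The white half of the stamp's top faces the lower right of the top view, so its yaw is about +30°. Next I move above it and look with the wrist camera.

Emit:
{"api": "servo_tool", "payload": {
  "motion": [
    [[1,0.46,0.93,-0.06,0.1],[1,0.46,0.93,-0.06,0.1],[1,0.46,0.93,-0.06,0.1],[1,0.46,0.93,-0.06,0.1],[1,0.46,0.93,-0.06,0.1],[1,0.46,0.93,-0.06,0.1],[1,0.46,0.93,-0.06,0.1],[1,0.46,0.93,-0.06,0.1],[1,0,0,0,0],[1,0,0,0,0]]
  ]
}}

```text
t: 1.1
eef_pos: [0.4282, -0.3153, 0.2339]
tool_rot: [-0.0, 0.965, 0.261, -0.0]
contact_force: [-0.2, -0.1, 0.8]
gripper_width: 1.0
grasp_force: 0.0
```

Run:
```python
from h import *
o=bot.get_obs(); print(o['t'],o['eef_pos'],o['tool_rot'],o['contact_force'])
snap('wrist','w1'); snap('top','t1')
for f,u0 in(('w1',0),('t1',0)):
    z=load(f);v,u=np.mgrid[0:400,0:640]; uv=np.c_[u.ravel(),v.ravel()]
    P=bydepth(z,uv); t=(P[:,2]>.087)&(P[:,2]<.103)&(np.hypot(P[:,0]-.427,P[:,1]+.314)<.055); q=onplane(z,uv[t],.095)
    print(f,t.sum(),np.median(P[t,2]),cv2.minAreaRect(q[:,:2].astype(np.float32)))
```

```text
1.1 [ 0.42815262 -0.31531     0.23390009] [-1.81582100e-04  9.65435220e-01  2.60642978e-01 -2.05195912e-04] [-0.15819237 -0.07891228  0.76929099]
w1 2731 0.095881961053218 ((0.4284417927265167, -0.31241482496261597), (0.035710036754608154, 0.05925066024065018), 30.299074172973633)
t1 369 0.09557436615760484 ((0.425337553024292, -0.31263160705566406), (0.03564315289258957, 0.06155350059270859), 30.845884323120117)
```

View pics/w1.png

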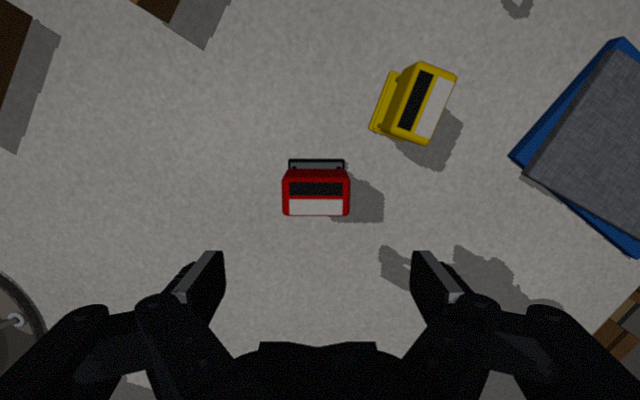

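The wrist view shows the red stamp at (316,192) with its white half below, towards tool -x, and square to the fingers. I now descend and grip.

Emit:
{"api": "servo_tool", "payload": {
  "motion": [
    [[1,0,0.07,-0.8,0.02],[1,0,0,-0.8,0],[1,0,0,-0.8,0],[1,0,0,-0.8,0],[1,0,0,-0.5,0],[1,0,0,-0.36,0],[1,0,0,0,0],[1,0,0,0,0]]
  ],
  "newtons": 80
}}

```text
t: 2.0
eef_pos: [0.4279, -0.3143, 0.0722]
tool_rot: [0.0, 0.966, 0.26, 0.0]
contact_force: [0.9, 0.3, -0.4]
gripper_width: 0.992
grasp_force: 0.0
```

Emit:
{"api": "servo_tool", "payload": {
  "motion": [
    [[0.5,0,0,0,0],[0.5,0,0,0,0],[0.5,0,0,0,0],[0.4,0,0,0,0],[0.4,0,0,0,0],[0.4,0,0,0,0]]
  ],
  "newtons": 80
}}

```text
t: 2.6
eef_pos: [0.4284, -0.3139, 0.0721]
tool_rot: [0.001, 0.965, 0.261, 0.001]
contact_force: [0.5, -0.5, 3.9]
gripper_width: 0.694
grasp_force: 86.4
```

Emit:
{"api": "servo_tool", "payload": {
  "motion": [
    [[0.4,0,0,0.3,0],[0.4,0,0,0.8,0],[0.4,0,0,0.8,0],[0.4,0,0,0.8,0],[0.4,0,0,0.8,0],[0.4,0,0,0,0]]
  ]
}}

```text
t: 3.2
eef_pos: [0.4296, -0.3144, 0.2163]
tool_rot: [0.003, 0.965, 0.261, 0.002]
contact_force: [0.2, -0.0, -0.1]
gripper_width: 0.694
grasp_force: 86.6
```

```bash
cat >> h.py <<'E'
def frame(f,guess=(.566,.026),show=False):
    z=load(f);v,u=np.mgrid[0:400,0:640]; uv=np.c_[u.ravel(),v.ravel()]
    P=onplane(z,uv,.06); g=cv2.cvtColor(z['im'],cv2.COLOR_RGB2GRAY)
    a=np.radians(-4); d=P[:,:2]-guess; lx=d@[np.cos(a),np.sin(a)]; ly=d@[-np.sin(a),np.cos(a)]
    roi=(abs(lx)<.036)&(abs(ly)<.044)
    bg=cv2.medianBlur(g,15).astype(int); dark=((bg-g)>25).ravel()&roi&(abs(z['im'][:,:,0].astype(int)-z['im'][:,:,2])<40).ravel()
    m=dark.reshape(400,640).astype(np.uint8); k,l,s,c=cv2.connectedComponentsWithStats(m,connectivity=8)
    i=1+np.argmax(s[1:,2]*s[1:,3]); q=P[(l==i).ravel()]
    return (l==i).sum(), cv2.minAreaRect(q[:,:2].astype(np.float32))
E
python3 - <<'E'
from h import *
o=bot.get_obs(); print(o['t'],o['eef_pos'],o['contact_force'],o['grasp_force'])
for f in('t0','t1','s0'): print(f,frame(f))
E
```

```text
3.2 [ 0.42963922 -0.31444635  0.2162634 ] [ 0.21447827 -0.0457423  -0.06702993] 86.60181283950806
t0 (np.int64(164), ((0.5659957528114319, 0.025812571868300438), (0.08314870297908783, 0.06127440184354782), 85.18477630615234))
t1 (np.int64(163), ((0.5660005807876587, 0.02586996741592884), (0.08303353190422058, 0.06127440184354782), 85.18477630615234))
s0 (np.int64(44), ((0.5405634641647339, 0.026054345071315765), (0.014692865312099457, 0.08209661394357681), 0.500369131565094))
```

Emit:
{"api": "servo_tool", "payload": {
  "motion": [
    [[0.4,0.15,0.85,0.1,-0.5],[0.4,0.15,0.85,0.1,-0.5],[0.4,0.15,0.85,0.1,-0.5],[0.4,0.15,0.85,0.1,-0.5],[0.4,0.15,0.85,0.1,-0.5],[0.4,0.15,0.85,0.1,-0.5],[0.4,0.15,0.85,0.1,-0.5],[0.4,0.15,0.85,0.1,-0.5],[0.4,0.15,0.85,0.1,-0.5],[0.4,0.15,0.85,0.1,-0.5],[0.4,0,0,0,0],[0.4,0,0,0,0],[0.4,0,0,0,0]]
  ]
}}

```text
t: 4.5
eef_pos: [0.4871, 0.0254, 0.251]
tool_rot: [0.0, 0.999, -0.037, -0.001]
contact_force: [0.2, -0.9, -1.5]
gripper_width: 0.692
grasp_force: 86.8
```

Run:
```python
from h import *
o=bot.get_obs(); print(o['t'],o['eef_pos'],o['tool_rot'],np.degrees(2*np.arctan2(o['tool_rot'][2],o['tool_rot'][1])),o['contact_force'])
snap('wrist','w2'); print(frame('w2'))
z=load('w2');v,u=np.mgrid[0:400,0:640]; uv=np.c_[u.ravel(),v.ravel()]
P=onplane(z,uv,.06);Q=bydepth(z,uv)
t=(abs(Q[:,2]-.06)<.006)&(np.hypot(Q[:,0]-.565,Q[:,1])<.14);print('carton',cv2.minAreaRect(P[t][:,:2].astype(np.float32)),np.median(Q[t,2]))
im=z['im'].astype(int); red=((im[:,:,0]>90)&(im[:,:,1]<60)&(im[:,:,2]<60)).ravel()
print('red',red.sum()); 
if red.sum(): print(uv[red].min(0),uv[red].max(0),np.percentile(Q[red],[2,50,98],axis=0).round(4))
```

```text
4.5 [0.4870822  0.02535434 0.25103182] [ 4.08546827e-04  9.99323599e-01 -3.67616557e-02 -8.71124011e-04] -4.213526794882678 [ 0.15719229 -0.93557586 -1.54805669]
(np.int64(761), ((0.5662169456481934, 0.027470814064145088), (0.08258721977472305, 0.06032673269510269), 85.85821533203125))
carton ((0.5637128949165344, -0.008588746190071106), (0.1997884064912796, 0.1395002156496048), 86.23051452636719) 0.061018264977963865
red 1725
[237 173] [430 348] [[ 0.4724 -0.0011  0.2716]
 [ 0.4907  0.0308  0.2736]
 [ 0.5041  0.0531  0.2748]]
```

View pics/w2.png

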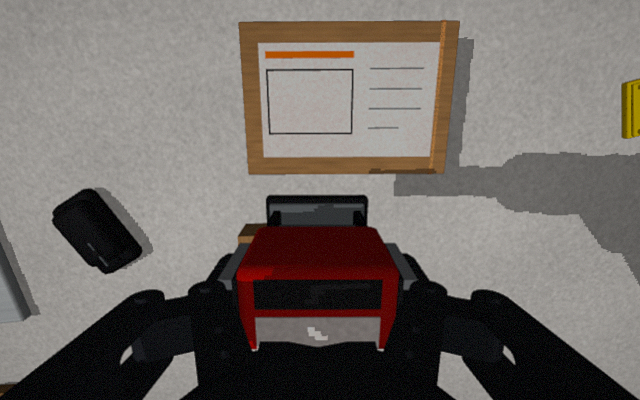

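The wrist view shows the stamp held, with its top at (317,290) and the far edge of its foot at (267..368,196). The frame is at (310,101). Next I measure the stamp's pose in the hand.

Run:
```python
from h import *
z=load('w2');v,u=np.mgrid[0:400,0:640]; uv=np.c_[u.ravel(),v.ravel()];Q=bydepth(z,uv)
a=np.radians(-4.2);d=Q[:,:2]-[.4871,.0254]
t=(abs(Q[:,2]-.274)<.004)&(abs(d[:,0])<.03)&(abs(d[:,1])<.034)
P=onplane(z,uv[t],.274);r=cv2.minAreaRect(P[:,:2].astype(np.float32));print('top',t.sum(),r)
A=np.c_[Q[t][:,:2],np.ones(t.sum())];print('tilt',np.linalg.lstsq(A,Q[t][:,2],rcond=None)[0])
f=(uv[:,0]>255)&(uv[:,0]<380)&(uv[:,1]>190)&(uv[:,1]<226)&(Q[:,2]>.15)&(Q[:,2]<.22)
print('foot',f.sum(),np.percentile(Q[f,2],[5,50,95]))
F=onplane(z,uv[f],.188);r=cv2.minAreaRect(F[:,:2].astype(np.float32));print(r,cv2.boxPoints(r))
```

```text
top 12840 ((0.4879037141799927, 0.026207420974969864), (0.0705612301826477, 0.0364251509308815), 86.3556900024414)
tilt [-0.04994502  0.00691272  0.29800468]
foot 3224 [0.18368279 0.19132141 0.20650042]
((0.4979683756828308, 0.025635842233896255), (0.06319607049226761, 0.02017734944820404), 85.83234405517578) [[ 0.48560998 -0.00514544]
 [ 0.50573397 -0.00661183]
 [ 0.51032674  0.05641712]
 [ 0.49020278  0.05788352]]
```

Emit:
{"api": "servo_tool", "payload": {
  "motion": [
    [[0.4,0.4,0.02,0,0],[0.4,0.4,0,0,0],[0.4,0.4,0,0,0],[0.4,0.4,0,0,0],[0.4,0.37,0,0,0.02],[0.4,0,0,-0.6,0],[0.4,0,0,-0.6,0],[0.4,0,0,-0.6,0],[0.4,0,0,-0.5,0],[0.4,0,0,-0.3,0],[0.4,0,0,0,0],[0.4,0,0,0,0]]
  ]
}}

```text
t: 5.75
eef_pos: [0.567, 0.0268, 0.1482]
tool_rot: [0.0, 0.999, -0.036, 0.0]
contact_force: [-0.5, -0.2, -1.2]
gripper_width: 0.692
grasp_force: 86.8
```

Run:
```python
from h import *
o=bot.get_obs(); print(o['t'],o['eef_pos'],o['tool_rot'],o['contact_force'])
snap('wrist','w3');snap('scene','s3')
z=load('s3');M=np.zeros((400,800,3),np.uint8)
w=load('w3')['im'];M[:,:400]=w[0:400,120:520];M[:,400:]=cv2.resize(z['im'][150:250,270:370],(400,400))
cv2.imwrite('pics/m3.png',M[:,:,::-1])
```

```text
5.75 [0.56696912 0.0268245  0.14817398] [ 3.87287696e-05  9.99367013e-01 -3.55743740e-02  1.90426279e-04] [-0.47309227 -0.16479412 -1.22126819]
```

View pics/m3.png

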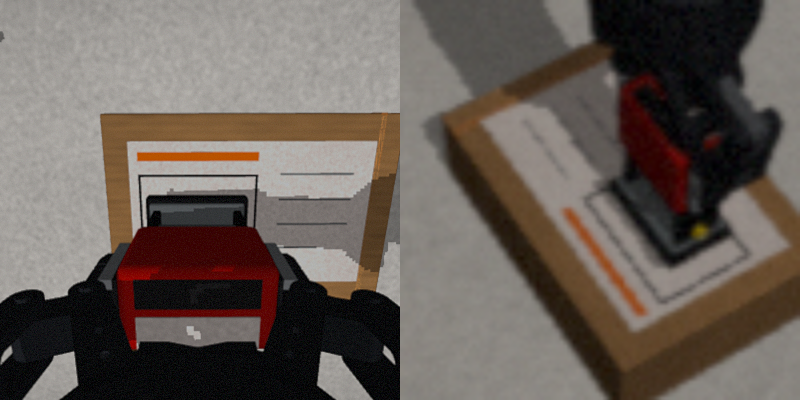

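The foot sits centred over the frame, at (197,211) in the left crop against a frame of 139..257. The white strip is on the robot's side. I lower gently.

Emit:
{"api": "servo_tool", "payload": {
  "motion": [
    [[0.4,-0.025,-0.01,-0.15,0],[0.4,0,0,-0.15,0],[0.4,0,0,-0.1,0],[0.4,0,0,-0.05,0],[0.4,0,0,0,0],[0.4,0,0,0,0]]
  ]
}}

```text
t: 6.45
eef_pos: [0.5657, 0.027, 0.13]
tool_rot: [0.0, 0.999, -0.035, -0.0]
contact_force: [-1.9, -0.7, 6.1]
gripper_width: 0.693
grasp_force: 87.3
```

Emit:
{"api": "servo_tool", "payload": {
  "motion": [
    [[0.4,0,0,-0.1,0],[0.4,0,0,-0.1,0],[0.4,0,0,-0.1,0],[0.4,0,0,-0.1,0],[0.4,0,0,0,0],[0.4,0,0,0,0]]
  ],
  "newtons": 110
}}

```text
t: 7.05
eef_pos: [0.5657, 0.0271, 0.1147]
tool_rot: [0.0, 0.999, -0.035, 0.0]
contact_force: [-4.3, 1.0, 12.2]
gripper_width: 0.692
grasp_force: 117.4
```

Emit:
{"api": "servo_tool", "payload": {
  "motion": [
    [[0.4,-0.01,0,-0.05,0],[0.4,0,0,-0.05,0],[0.4,0,0,0,0],[0.4,0,0,0,0]]
  ]
}}

```text
t: 7.45
eef_pos: [0.5657, 0.0271, 0.1112]
tool_rot: [0.0, 0.999, -0.035, 0.001]
contact_force: [-5.0, -1.2, 12.6]
gripper_width: 0.686
grasp_force: 118.4
```

Emit:
{"api": "servo_tool", "payload": {
  "motion": [
    [[0.4,-0.01,0,-0.03,0],[0.4,0,0,-0.03,0],[0.4,0,0,0,0],[0.4,0,0,0,0]]
  ]
}}

```text
t: 7.85
eef_pos: [0.5658, 0.0271, 0.111]
tool_rot: [0.0, 0.999, -0.035, 0.001]
contact_force: [-10.3, -1.1, 31.6]
gripper_width: 0.688
grasp_force: 120.1
```

Emit:
{"api": "servo_tool", "payload": {
  "motion": [
    [[0.4,-0.02,0,0,0],[0.4,0,0,0,0],[0.4,0,0,0,0],[0.4,0,0,0,0]]
  ]
}}

```text
t: 8.25
eef_pos: [0.5657, 0.0271, 0.111]
tool_rot: [0.0, 0.999, -0.035, 0.002]
contact_force: [-8.6, -1.2, 29.5]
gripper_width: 0.692
grasp_force: 119.8
```

Run:
```python
from h import *
print(bot.get_obs()['contact_force'],bot.get_obs()['torque'])
snap('wrist','w4');snap('scene','s4');snap('top','t4')
w=load('w4')['im'];z=load('s4')['im'];M=np.zeros((400,800,3),np.uint8)
M[:,:400]=w[0:400,120:520];M[:,400:]=cv2.resize(z[150:250,270:370],(400,400));cv2.imwrite('pics/m4.png',M[:,:,::-1])
for f in('w2','w4','t0','t4'):
    q=load(f);v,u=np.mgrid[0:400,0:640];uv=np.c_[u.ravel(),v.ravel()];Q=bydepth(q,uv)
    im=q['im'].astype(int);o=(im[:,:,0]-im[:,:,2]>130).ravel()&(im[:,:,0]>180).ravel()&(abs(Q[:,2]-.06)<.01)&(np.hypot(Q[:,0]-.565,Q[:,1])<.11)&(Q[:,1]>-.01)
    if o.sum(): print(f,o.sum(),cv2.minAreaRect(onplane(q,uv[o],.06)[:,:2].astype(np.float32)))
q=load('w4');Q=bydepth(q,uv);t=(abs(Q[:,2]-.133)<.006)&(np.hypot(Q[:,0]-.566,Q[:,1]-.027)<.04);print('top z',np.median(Q[t,2]),'tilt',np.linalg.lstsq(np.c_[Q[t][:,:2],np.ones(t.sum())],Q[t][:,2],rcond=None)[0])
```

```text
[-8.63085394 -1.1871437  29.48366226] [-0.45222049  1.92519084 -0.03512582]
w4 1215 ((0.6079266667366028, 0.027455884963274002), (0.07608599960803986, 0.004485274665057659), 86.01729583740234)
top z 0.13384374761625173 tilt [-0.07740328  0.0058204   0.17730607]
```

View pics/m4.png

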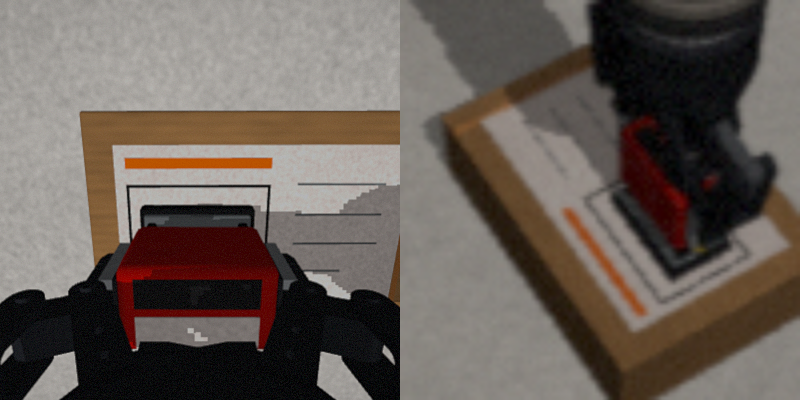

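The handle is fully down: its top is at 0.134, against the expected 0.133, with a hard stop at 29 N. The foot is inside the frame and the carton has not moved. I ease the side load slightly and hold.

Emit:
{"api": "servo_tool", "payload": {
  "motion": [
    [[0.4,-0.03,0,0,0],[0.4,0,0,0,0],[0.4,0,0,0,0],[0.4,0,0,0,0],[0.4,0,0,0,0],[0.4,0,0,0,0],[0.4,0,0,0,0],[0.4,0,0,0,0],[0.4,0,0,0,0],[0.4,0,0,0,0],[0.4,0,0,0,0],[0.4,0,0,0,0]]
  ]
}}

```text
t: 9.6
eef_pos: [0.5656, 0.0271, 0.111]
tool_rot: [-0.0, 0.999, -0.035, 0.003]
contact_force: [-4.8, -0.1, 26.2]
gripper_width: 0.693
grasp_force: 119.4
```

Emit:
{"api": "servo_tool", "payload": {
  "motion": [
    [[0.4,0,0,0,0],[0.4,0,0,0,0],[0.4,0,0,0,0],[0.4,0,0,0,0],[0.4,0,0,0,0],[0.4,0,0,0,0],[0.4,0,0,0,0],[0.4,0,0,0,0],[0.4,0,0,0,0],[0.4,0,0,0,0],[0.4,0,0,0,0],[0.4,0,0,0,0],[0.4,0,0,0,0],[0.4,0,0,0,0],[0.4,0,0,0,0],[0.4,0,0,0,0]]
  ]
}}

```text
t: 11.2
eef_pos: [0.5656, 0.0271, 0.111]
tool_rot: [-0.0, 0.999, -0.035, 0.003]
contact_force: [-3.2, 0.1, 25.2]
gripper_width: 0.691
grasp_force: 119.4
```

Run:
```python
from h import *
snap('wrist','w5')
for f in('w4','w5'):
    q=load(f);v,u=np.mgrid[0:400,0:640];uv=np.c_[u.ravel(),v.ravel()];Q=bydepth(q,uv);t=(abs(Q[:,2]-.133)<.006)&(np.hypot(Q[:,0]-.566,Q[:,1]-.027)<.04);z=np.median(Q[t,2]);print(f,z)
o=bot.get_obs();print(o['t'],o['contact_force'])
if abs(z-.1335)<.001 and 18<o['contact_force'][2]<38: print(bot.hand_in())
```

```text
w4 0.13384374761625173
w5 0.1338631911264786
11.25 [-4.88591977 -0.52705161 25.99449251]
the job is handed in; nothing more can be done
None
```

The job is handed in at 11.25 s: the red stamp stands square in the frame with its white strip on the robot's side, and its handle has been held fully down for over 3 s at about 26 N.

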